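# Turn the pour canister's spout to the drip board's tongue

### The arm

A 7-joint arm with a two-finger parallel gripper is mounted at the origin on the work surface. World frame = base frame: x ahead of the robot, y to its left, z up, the work surface at z = 0. Lengths are in m, angles in rad, forces in N, time in s.
With the tool pointing down it reaches from about 0.425 to 0.8 m from the base axis. Payload 8.3 kg.
Tool frame: the origin (TCP) lies midway between the tips of the shut fingers; the grasp point (between the pads) lies 19 mm behind it; z points along the fingers, y is the line along which they close (so a half turn about z gives the same grasp; the last joint's range is limited). The gripper opens to 85 mm and grips with 20 to 120 N. Pads are 22 mm wide; open, the fingers measure 114 mm over their backs; the gripper's body (76 mm by 85 mm) begins 54 mm behind the grasp point. The pads swing forward as they close: fully open they stand 13 mm farther back than shut.
Start: joints at [1.127, 0.383, 0.016, 1.37, -0.006, 1.388, -0.046], TCP at [0.232, -0.58, 0.231] pointing down, gripper open.
Joint ranges: [-2.95, 2.95], [-0.25, 2.06], [-1.52, 1.56], [0.18, 2.33], [-1.44, 4.58], [0.02, 2.06], [-3.01, 3.01]. Speed limits (rad/s): [2.39, 2.39, 3.01, 3.01, 3.14, 3.14, 3.14].

### API

Orientations are given as a unit quaternion [w, x, y, z].
In Python, from plant import ctrl gives the robot as it stands.
- The arm moves only by the tool play_rows, never from a script. Its argument "commands" is a list of rows, each a list of 2 entries, a list of its own where there are three numbers: the shift along the tool's x, y, z each as a share of 1 m, from -1 to 1, then the turn, a rotation vector about the tool's x, y, z each as a share of pi/2 rad, from -1 to 1. A call has 1 to 12 rows; each row shifts and turns the commanded pose from where the row before left it, along the tool's axes as they then stand; what a row does not reach is not made up. A row lasts 1/10 s, in which the tool goes at most 50 mm and 8.59 degrees, less where a joint would pass 70% of its speed; a pose out of reach is approached as far as the arm can. A call with a number of a shift or a turn outside -1 to 1 is refused whole. A call with a gripper value outside its range is refused whole. "grip" is the opening, from -1 (shut) to 1 (fully open), set as the call begins (left out, the last holds). The fingers move at their own pace and stop on an object; "force" is the grip in N (left out, the last holds). Time passes only in rows, so rows that do not move let the fingers close. It gives the time, the measured TCP pose, the force, the opening and the grip force at its end, in the units of the state.
- ctrl.read_state(): the state, without advancing time (a new reading comes with each control period).
- ctrl.camera(name): name is "scene" or "side" or "wrist"; returns a dict with "color" (420x560x3 uint8, red, green, blue), "z_map" (420x560 float32, m along the optical axis (not along the pixel's ray), 0 where there is no reading), "fx", "fy", "cx", "cy" (pixels), "dist" ([k1, k2, p1, p2, k3] as OpenCV has them; the pictures are not rectified), "R" (3x3) and "t" (3): a world point X has camera coordinates R X + t; the wrist camera has in their place "mount" (4x4, takes a point from camera to tool coordinates, whose origin is the TCP and whose axes are the flange's). Camera axes: x right, y down, z forward; pixel columns grow to the right and rows downward; lengths in m; the calibration is good to about 2 mm. A picture is of the moment at which its call begins: read the wrist's pose just before it.
- ctrl.hand_in(): hands the job in; it is judged then, once.
The state is a dict: "clock": time; "joint_pos": joint angles; "joint_vel": joint speeds; "joint_torque": joint torques, N m; "ee_pos": TCP position; "tool_rot": TCP orientation; "contact_force": force on the tool from outside, world axes, zero at the start; "wrist_torque": the same for the moment, N m; "grip_width": finger opening in m; "gripper_force": force on a finger pad.
Only numpy, scipy, OpenCV 4.12 (cv2) and the standard library are available. Lean on these libraries where they do the work, as an engineer would, in place of code of your own. Each camera call takes 0.05 s, during which the arm holds its last target. There are 200 camera calls.

### The job

Lift the canister that has a pour spout out of the tray under the clip strip and set it down, without dropping it, upright in the middle of the round drip board, turned so that its spout points straight along the board's tongue towards the bowl. Let go of it and leave everything else where it is; do not tip the canister over on the way.

Things in the scene. Friction and masses are not known exactly. Their poses are not given: they have to be found in the camera images.
- spout_center (a point): Centre, 81 mm above its underside, of the loose canister with the pour spout: clear acrylic cylinder 68 mm across, 100 mm high; aluminium lid 72 mm across, 16 mm thick; round beech knob 28 mm across, 46 mm tall; 162 mm high in all, 0.2 to 0.42 kg, one rigid piece. z is its axis (up), x points out along the spout. It starts upright in either place of the tray, the spout turned many ways.
- spout_knob (a point): Point to grip on the knob of the spouted canister: on its axis, 30 mm above the lid's top face, 16 mm below the knob's top, 146 mm above the canister's underside. The knob is round, so it can be gripped from any side.
- spout_tip (a point): Outer end of the spout, 62 mm out from the canister's axis and 108.5 mm above its underside. The spout is a block 22 mm wide and 13 mm high standing 26 mm out from the lid's side, no higher than the lid's top face.
- plain_can_center (a point): Centre (81 mm above the underside) of the second canister, the same but without a spout; it stands in the tray beside the spouted one, about 140 mm from it, and stays there.
- rack: Fixed clip rack. Origin: centre of the underside of its tray, 110 mm (x) by 300 mm (y), floor 10 mm thick, rim 20 mm high. +x points away from its open front; canisters stand at x 0, y +-70 mm, tops 172 mm high. A clip strip passes over x = 10 to 40 mm, underside 275 mm above the ledge: a vertical gripper strikes it, so lean the tool and come from the front. See strip_mid.
- strip_mid (a point): Middle of the underside of the fixed aluminium clip strip, 30 mm wide, 275 mm above the ledge, running along the rack's y between white uprights (30 by 14 mm) at y = +-157 mm, x = 30 mm. A beech paddle and a steel skimmer are clipped on its top, up to 307 mm high; their ends overhang to y = -215 and +196 mm.
- board: Fixed beech drip board, 14 mm thick. Origin: centre of the underside of its round part, which is 110 mm across. x points along its one straight tongue, 30 mm wide, which ends 115 mm from the centre.
- board_middle (a point): Middle of the top face of the drip board's round part, 14 mm above the ledge.
- tongue_end (a point): End of the tongue, middle of its top edge, 115 mm from board_middle.
- bowl_rim (a point): Centre of the mouth of the loose yellow ceramic bowl, 130 mm across, 60 mm high, just beyond the tongue's end, about 200 mm from the board's middle. Stays.
- jar_mid (a point): Middle of a loose squat glass jar, 60 mm across, 75 mm high. Stays.
- mug_rim (a point): Centre of the mouth of a loose white mug, 80 mm across, 90 mm high. Stays.
- oil_mid (a point): Middle of a loose green glass oil bottle, 66 mm across, 220 mm high. Stays.
- spoon_grip (a point): Grip point, half-way along the handle, of a loose wooden spoon lying on the ledge, 180 mm long. Stays.
Mind the look-alikes: they are no part of the job. Of the things that look like the board, the largest one is meant.

How it is judged:
By the outcome, as a careful person would: the job done as asked, in the order asked, and still so for the second after the job is handed in, with the robot touching nothing.
It also fails if it takes over 59 s, if anything falls off the work surface, if the arm or the gripper's body presses on something with over 40 N, if the wrist force passes 120 N, or if a joint passes its speed limit or range.

## Working session

There is one attempt and no reset: what is moved stays moved. The work goes in short steps, Python scripts to look and compute and a tool call to move; the robot and the scene stay as the last step left them, time stands still between calls to the robot, and variables do not carry over. Pictures are saved under pics/ and viewed, at most 10 in all, crops included, and the job is handed in when it is done.

Besides the shell and the picture viewer there is one more tool, called as name(argument=value, ...), one argument or row to a line, values as JSON. play_rows: Moves the arm, as the interface text tells. Its arguments: {"type":"object","properties":{"commands":{"type":"array","items":{"type":"array"}},"grip":{"type":"number"},"force":{"type":"number"}},"required":["commands"]}

```bash
mkdir -p pics; cat > h.py <<'E'
import numpy as np, cv2, pickle
from plant import ctrl
from scipy.spatial.transform import Rotation as Ro
def snap(n,f):
    s=ctrl.read_state(); c=ctrl.camera(n); c['state']=s
    pickle.dump(c,open(f'pics/{f}.pkl','wb')); cv2.imwrite(f'pics/{f}.png',c['color'][:,:,::-1]); return c
def load(f): return pickle.load(open(f'pics/{f}.pkl','rb'))
def K(c): return np.array([[c['fx'],0,c['cx']],[0,c['fy'],c['cy']],[0,0,1.]])
def ext(c):
    if 'R' in c: return np.array(c['R']),np.array(c['t'])
    s=c['state']; w,x,y,z=s['tool_rot']; Rt=Ro.from_quat([x,y,z,w]).as_matrix(); M=np.array(c['mount'])
    Rc=Rt@M[:3,:3]; p=Rt@M[:3,3]+np.array(s['ee_pos']); return Rc.T,-Rc.T@p
def ray(c,u,v):
    n=cv2.undistortPoints(np.array([[[u,v]]],float),K(c),np.array(c['dist'],float))[0,0]
    return np.array([n[0],n[1],1.])
def at_z(c,u,v,z):
    R,t=ext(c); d=R.T@ray(c,u,v); o=-R.T@t; return o+d*(z-o[2])/d[2]
def dep(c,u,v):
    R,t=ext(c); return R.T@(ray(c,u,v)*c['z_map'][int(v),int(u)]-t)
def proj(c,X):
    R,t=ext(c); return cv2.projectPoints(np.array(X,float).reshape(-1,1,3),cv2.Rodrigues(R)[0],t,K(c),np.array(c['dist'],float))[0][:,0]
E
python3 - <<'E'
from h import *
a=snap('scene','s0')['color'];b=snap('side','d0')['color']
cv2.imwrite('pics/s0b.png',cv2.resize(a[:,:,::-1],(800,600),interpolation=cv2.INTER_CUBIC))
cv2.imwrite('pics/d0b.png',cv2.resize(b[:,:,::-1],(800,600),interpolation=cv2.INTER_CUBIC))
print(ctrl.read_state())
for f in('s0','d0'):
    R,t=ext(load(f));print(-R.T@t)
E
```

```text
{'clock': 0.1, 'joint_pos': array([ 1.127097  ,  0.38418421,  0.01640922,  1.37104269, -0.00629888,
        1.3881963 , -0.04648408]), 'joint_vel': array([ 0.00077652, -0.00116631, -0.00070764, -0.00346518, -0.0006302 ,
        0.00109164, -0.00057405]), 'joint_torque': array([ 5.16028769e-03, -6.29131079e+01,  8.49004872e-01, -3.72756851e+01,
        1.69416127e-02,  1.04927702e-02,  1.34593965e-04]), 'ee_pos': array([ 0.23213815, -0.57980555,  0.23036324]), 'tool_rot': array([-8.70197580e-04,  9.81923758e-01,  1.89274776e-01, -1.88432587e-04]), 'contact_force': array([-0.00879772,  0.22173087,  0.47487557]), 'wrist_torque': array([-0.01207306, -0.01678339,  0.02797718]), 'gripper_force': 0.0, 'grip_width': 0.08542208079189381}
[1.57081216 0.62575707 1.18283737]
[ 0.30962661 -1.40365208  1.3511545 ]
```

View pics/s0b.png

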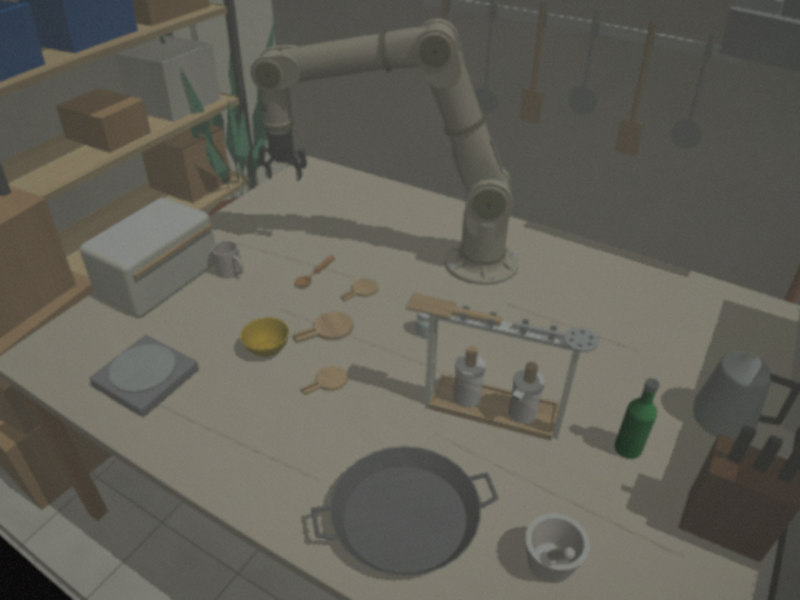

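View pics/d0b.png

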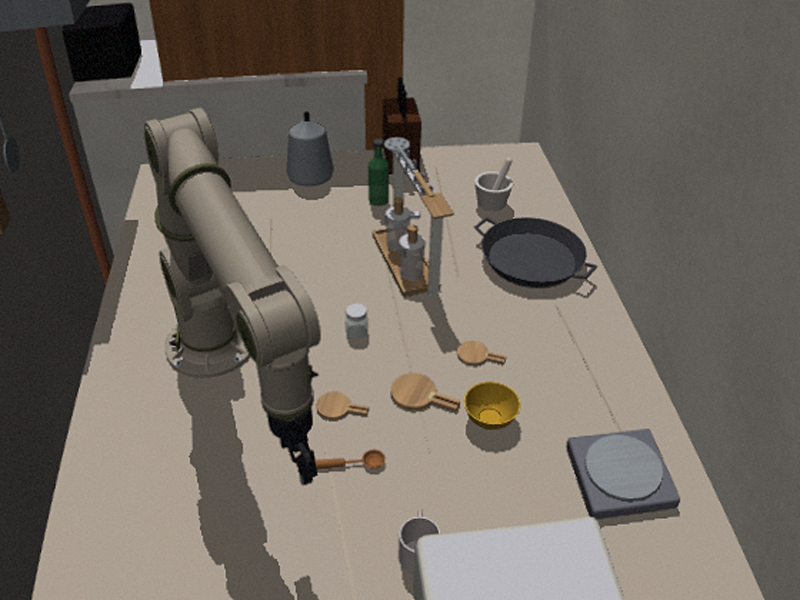

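Scene (800-px view): three paddle-shaped boards at (333,325), (363,288) and (331,378). The one at (333,325), nearest the bowl, looks the largest. In the tray, the canister at (526,395) seems to have the spout and the one at (469,380) looks plain. I'll confirm both in enlarged crops.

```bash
python3 - <<'E'
from h import *
a=load('s0')['color'][:,:,::-1];b=load('d0')['color'][:,:,::-1]
def crop(im,u,v,w,h,s): return cv2.resize(im[v:v+h,u:u+w],(w*s,h*s),interpolation=cv2.INTER_CUBIC)
# canisters: scene u 285-425, v 200-310 ; side u 255-325 v 95-210
A=crop(a,285,200,135,115,5);A=cv2.convertScaleAbs(A,alpha=1.6)
cv2.imwrite('pics/c1.png',A[:600,:800])
B=crop(b,255,90,80,120,5);C=crop(b,265,245,80,60,5)
D=cv2.convertScaleAbs(crop(a,195,180,80,60,5),alpha=1.5)
cv2.imwrite('pics/c2.png',np.hstack([B,np.vstack([C,D])]))
E
```

```text
(no output)
```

View pics/c1.png

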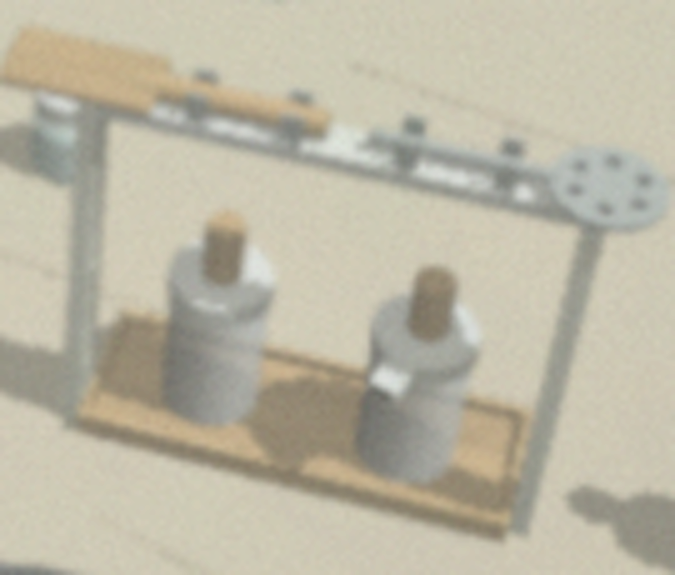

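View pics/c2.png

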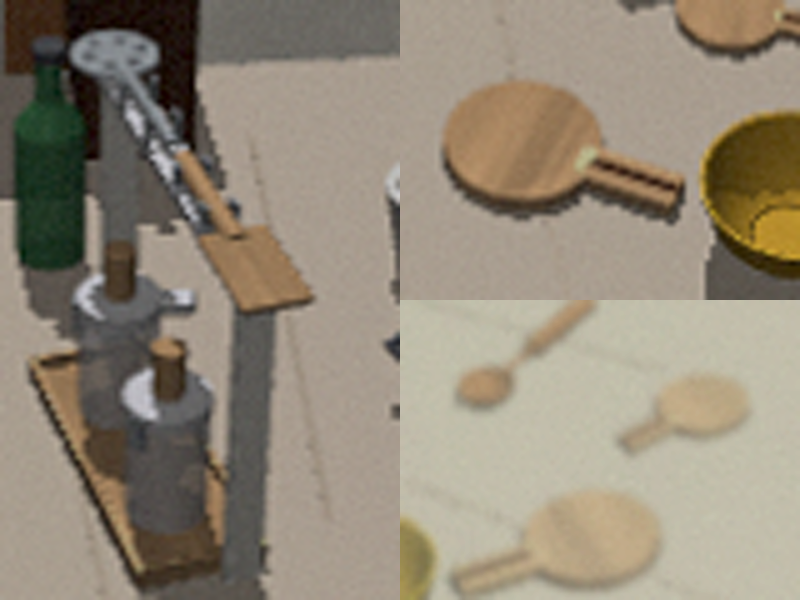

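c1: the right-hand canister has the spout at (390,380), knob top at (435,270). The left one has none, so the right-hand one (the farther one in the side view, spout tip at (190,298) in c2) is meant. c2: the board at (523,140), with its tongue ending at (681,191) next to the bowl, is clearly the largest.

```bash
python3 - <<'E'
from h import *
s=load('s0');d=load('d0')
f=lambda x,y,ox,oy,bx,by:((x-bx)/5+ox-.4,(y-by)/5+oy-.4)
P=lambda n,cs,cd,z:print(n,at_z(s,*cs,z).round(4) if cs else '',at_z(d,*cd,z).round(4) if cd else '')
S=lambda x,y:f(x,y,285,200,0,0); B=lambda x,y:f(x,y,255,90,0,0); C=lambda x,y:f(x,y,265,245,400,0); D=lambda x,y:f(x,y,195,180,400,300)
P('knobtop',S(435,276),B(121,246),.172)
P('plain knobtop',S(226,221),B(169,345),.172)
P('lid c',S(426,333),B(116,298),.126)
P('tip top edge',S(388,384),B(194,295),.125)
P('board',D(593,537),C(523,140),.014)
P('tongue',D(459,582),C(681,191),.014)
P('strip ends L',S(100,115),None,.275)
P('tray corner nearcam R/L',S(505,530),None,.02);P('',S(80,410),None,.02)
P('tray cornerfront near/far',None,B(140,575),.02);P('',None,B(32,362),.02)
P('bowl',(265/800*560,328/600*420),(492*.7,398*.7),.06)
P('oil top',(651*.7,384*.7),(378*.7,145*.7),.22)
P('jar top',None,(357*.7,313*.7),.075)
P('mug',(226*.7,250*.7),(420*.7,527*.7),.09)
E
```

```text
knobtop [0.5295 0.3562 0.172 ] [0.5316 0.3594 0.172 ]
plain knobtop [0.5524 0.2178 0.172 ] [0.5522 0.2188 0.172 ]
lid c [0.535  0.3589 0.126 ] [0.5271 0.3521 0.126 ]
tip top edge [0.5889 0.3549 0.125 ] [0.5917 0.3513 0.125 ]
board [ 0.5043 -0.2158  0.014 ] [ 0.4999 -0.2227  0.014 ]
tongue [ 0.6021 -0.2737  0.014 ] [ 0.5994 -0.28    0.014 ]
strip ends L [0.6098 0.1497 0.275 ] 
tray corner nearcam R/L [0.5734 0.4469 0.02  ] 
 [0.624  0.1541 0.02  ] 
tray cornerfront near/far  [0.5204 0.1259 0.02  ]
  [0.4624 0.4153 0.02  ]
bowl [ 0.6533 -0.3287  0.06  ] [ 0.6696 -0.3099  0.06  ]
oil top [0.5044 0.6126 0.22  ] [0.4957 0.5848 0.22  ]
jar top  [ 0.3839 -0.0047  0.075 ]
mug [ 0.4636 -0.6388  0.09  ] [ 0.4553 -0.6431  0.09  ]
```

```bash
python3 - <<'E'
from h import *
c=snap('wrist','w0');print(np.array(c['mount']).round(3),c['fx'],c['cx'],c['cy'])
E
cat >> h.py <<'E'
def pose(p,psi,tau,flip):
    a,t=np.radians([psi,tau]); h=np.array([np.cos(a),np.sin(a),0]); u=np.array([0,0,1.])
    z=np.sin(t)*h-np.cos(t)*u; x=np.cos(t)*h+np.sin(t)*u; y=np.cross(z,x)
    if flip: x,y=-x,-y
    R=np.c_[x,y,z]; return np.array(p,float),R
def cur():
    s=ctrl.read_state(); w,x,y,z=s['tool_rot']; return np.array(s['ee_pos']),Ro.from_quat([x,y,z,w]).as_matrix()
def rows(p0,R0,p1,R1,n):
    "n equal rows: constant turn, straight world path"
    rv=Ro.from_matrix(R0.T@R1).as_rotvec(); out=[];R=R0.copy()
    for i in range(n):
        sh=R.T@(p1-p0)/n; out.append([[round(float(v),4) for v in sh],[round(float(v),4) for v in rv/n/(np.pi/2)]])
        R=R@Ro.from_rotvec(rv/n).as_matrix()
    return out
E
```

```text
[[ 0.001 -0.963 -0.27   0.069]
 [ 1.     0.001 -0.    -0.   ]
 [ 0.    -0.27   0.963 -0.143]
 [ 0.     0.     0.     1.   ]] 354.3684146774193 277.9093898469635 207.76841650939355
```

```bash
python3 - <<'E'
from h import *
p,R=cur(); print(*rows(p,R,*pose([.43,-.24,.30],-20,15,1),20),sep='\n')
E
```

```text
[[0.0155, -0.0121, -0.0035], [-0.0101, -0.0039, -0.0762]]
[[0.0168, -0.0101, -0.0037], [-0.0101, -0.0039, -0.0762]]
[[0.0179, -0.008, -0.004], [-0.0101, -0.0039, -0.0762]]
[[0.0187, -0.0057, -0.0042], [-0.0101, -0.0039, -0.0762]]
[[0.0192, -0.0034, -0.0044], [-0.0101, -0.0039, -0.0762]]
[[0.0194, -0.001, -0.0045], [-0.0101, -0.0039, -0.0762]]
[[0.0194, 0.0014, -0.0047], [-0.0101, -0.0039, -0.0762]]
[[0.019, 0.0038, -0.0047], [-0.0101, -0.0039, -0.0762]]
[[0.0184, 0.0061, -0.0048], [-0.0101, -0.0039, -0.0762]]
[[0.0175, 0.0083, -0.0048], [-0.0101, -0.0039, -0.0762]]
[[0.0164, 0.0104, -0.0047], [-0.0101, -0.0039, -0.0762]]
[[0.015, 0.0124, -0.0046], [-0.0101, -0.0039, -0.0762]]
[[0.0133, 0.0141, -0.0045], [-0.0101, -0.0039, -0.0762]]
[[0.0115, 0.0157, -0.0044], [-0.0101, -0.0039, -0.0762]]
[[0.0095, 0.017, -0.0042], [-0.0101, -0.0039, -0.0762]]
[[0.0074, 0.0181, -0.0039], [-0.0101, -0.0039, -0.0762]]
[[0.0052, 0.0189, -0.0037], [-0.0101, -0.0039, -0.0762]]
[[0.0028, 0.0195, -0.0034], [-0.0101, -0.0039, -0.0762]]
[[0.0005, 0.0197, -0.0031], [-0.0101, -0.0039, -0.0762]]
[[-0.0019, 0.0197, -0.0028], [-0.0101, -0.0039, -0.0762]]
```

play_rows(
  commands=[
    [[0.016, -0.012, -0.004], [-0.01, -0.004, -0.076]],
    [[0.017, -0.01, -0.004], [-0.01, -0.004, -0.076]],
    [[0.018, -0.008, -0.004], [-0.01, -0.004, -0.076]],
    [[0.019, -0.006, -0.004], [-0.01, -0.004, -0.076]],
    [[0.019, -0.003, -0.004], [-0.01, -0.004, -0.076]],
    [[0.019, -0.001, -0.004], [-0.01, -0.004, -0.076]],
    [[0.019, 0.001, -0.005], [-0.01, -0.004, -0.076]],
    [[0.019, 0.004, -0.005], [-0.01, -0.004, -0.076]],
    [[0.018, 0.006, -0.005], [-0.01, -0.004, -0.076]],
    [[0.018, 0.008, -0.005], [-0.01, -0.004, -0.076]],
  ],
)

```text
clock: 1.15
ee_pos: [0.3317, -0.4097, 0.2664]
tool_rot: [0.078, 0.701, 0.709, -0.015]
contact_force: [0.2, -0.1, -0.0]
grip_width: 0.0857
gripper_force: 0.0
```

play_rows(
  commands=[
    [[0.016, 0.01, -0.005], [-0.01, -0.004, -0.076]],
    [[0.015, 0.012, -0.005], [-0.01, -0.004, -0.076]],
    [[0.013, 0.014, -0.005], [-0.01, -0.004, -0.076]],
    [[0.012, 0.016, -0.004], [-0.01, -0.004, -0.076]],
    [[0.01, 0.017, -0.004], [-0.01, -0.004, -0.076]],
    [[0.007, 0.018, -0.004], [-0.01, -0.004, -0.076]],
    [[0.005, 0.019, -0.004], [-0.01, -0.004, -0.076]],
    [[0.003, 0.02, -0.003], [-0.01, -0.004, -0.076]],
    [[0, 0.02, -0.003], [-0.01, -0.004, -0.076]],
    [[-0.002, 0.02, -0.003], [-0.01, -0.004, -0.076]],
    [[0, 0, 0], [0, 0, 0]],
    [[0, 0, 0], [0, 0, 0]],
  ],
)

```text
clock: 2.35
ee_pos: [0.4312, -0.2407, 0.3014]
tool_rot: [0.129, 0.177, 0.976, -0.025]
contact_force: [-0.4, -0.3, -0.7]
grip_width: 0.0854
gripper_force: 0.0
```

```bash
python3 - <<'E'
from h import *
c=snap('wrist','w1');s=c['state'];print(s['clock'],s['joint_pos'].round(3));p,R=cur();print(p,R.round(3))
cv2.imwrite('pics/w1b.png',cv2.resize(c['color'][:,:,::-1],(800,600),interpolation=cv2.INTER_CUBIC))
E
```

```text
2.35 [ 0.858 -0.117 -0.356  1.804 -0.08   1.189  1.733]
[ 0.43095659 -0.2412278   0.30125409] [[-0.904  0.352  0.242]
 [ 0.339  0.936 -0.094]
 [-0.259 -0.003 -0.966]]
```

View pics/w1b.png

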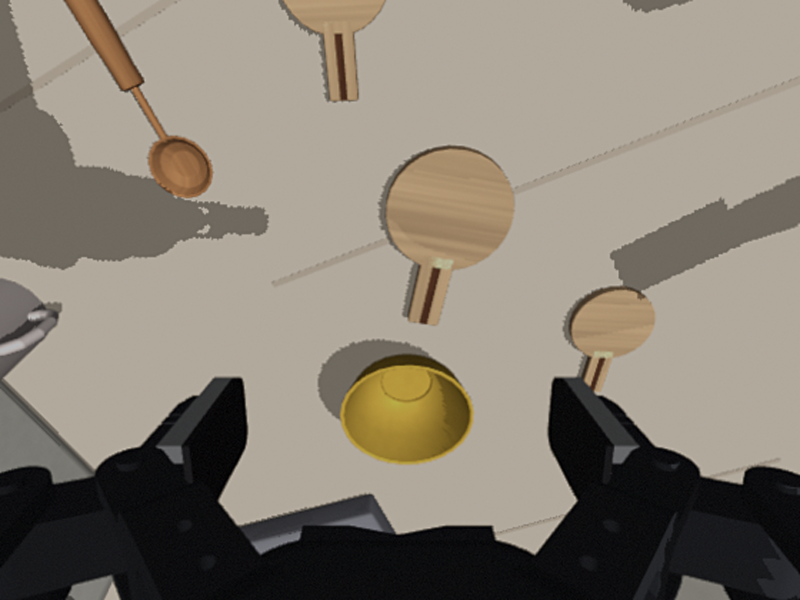

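Wrist view (800-px): board's disc at about (451,207), tongue ending at about (424,324) toward the bowl at (406,415). I'll fit the board's pose from its colour mask.

```bash
python3 - <<'E'
from h import *
from scipy.optimize import minimize
c=load('w1');im=c['color'].astype(int)
for n,q in(('board',(451,207)),('tongue',(424,322))): print(n,at_z(c,q[0]*.7-.15,q[1]*.7-.15,.014).round(4))
vv,uu=np.mgrid[95:232,255:375]
cols=im[95:232,255:375]; print(cols[50,60],cols[10,5])
m=((cols[...,0]-cols[...,2])>38)
print(m.sum())
pts=np.array([at_z(c,u,v,.014)[:2] for u,v in zip(uu.ravel(),vv.ravel())]);m=m.ravel()
def sh(x):
    e=np.array([np.cos(x[2]),np.sin(x[2])]);r=pts-x[:2];l=r@e;w=r@[-e[1],e[0]]
    d1=.055-np.hypot(*r.T);d2=np.minimum(np.minimum(.115-l,.015-abs(w)),l);return 1/(1+np.exp(-np.maximum(d1,d2)/.001))
f=lambda x:np.abs(sh(x)-m).sum()
r=minimize(f,[.502,-.219,-.53],method='Nelder-Mead',options=dict(initial_simplex=[[.502,-.219,-.53],[.508,-.219,-.53],[.502,-.213,-.53],[.502,-.219,-.45]],xatol=1e-5))
print(r.x,np.degrees(r.x[2]),r.fun,sh(r.x).sum())
print('bowl',at_z(c,406*.7,415*.7,.06).round(3))
E
```

```text
board [ 0.4944 -0.2159  0.014 ]
tongue [ 0.5966 -0.2752  0.014 ]
[168 141 108] [177 169 156]
6846
[ 0.49885032 -0.21882678 -0.53741258] -30.791472553728653 450.16101356741024 7010.434233139207
bowl [ 0.663 -0.318  0.06 ]
```

```bash
python3 - <<'E'
from h import *
p,R=cur(); print(*rows(p,R,*pose([.5105,-.221,.15],-10,36,1),8),sep='\n')
E
```

```text
[[-0.0032, 0.0059, 0.0204], [-0.0066, -0.0291, -0.0133]]
[[-0.0024, 0.0056, 0.0206], [-0.0066, -0.0291, -0.0133]]
[[-0.0016, 0.0054, 0.0208], [-0.0066, -0.0291, -0.0133]]
[[-0.0007, 0.0052, 0.0209], [-0.0066, -0.0291, -0.0133]]
[[0.0001, 0.0049, 0.0209], [-0.0066, -0.0291, -0.0133]]
[[0.001, 0.0047, 0.021], [-0.0066, -0.0291, -0.0133]]
[[0.0018, 0.0045, 0.0209], [-0.0066, -0.0291, -0.0133]]
[[0.0027, 0.0044, 0.0209], [-0.0066, -0.0291, -0.0133]]
```

play_rows(
  commands=[
    [[-0.003, 0.006, 0.0205], [-0.0066, -0.029, -0.0133]],
    [[-0.0024, 0.0056, 0.0205], [-0.0066, -0.029, -0.0133]],
    [[-0.0016, 0.0054, 0.021], [-0.0066, -0.029, -0.0133]],
    [[-0.0007, 0.005, 0.021], [-0.0066, -0.029, -0.0133]],
    [[0, 0.005, 0.021], [-0.0066, -0.029, -0.0133]],
    [[0.001, 0.005, 0.021], [-0.0066, -0.029, -0.0133]],
    [[0.002, 0.0045, 0.021], [-0.0066, -0.029, -0.0133]],
    [[0.003, 0.0045, 0.021], [-0.0066, -0.029, -0.0133]],
    [[0, 0, 0], [0, 0, 0]],
  ],
)

```text
clock: 3.3
ee_pos: [0.508, -0.2193, 0.1452]
tool_rot: [0.305, 0.083, 0.948, -0.025]
contact_force: [-0.3, 0.7, -0.7]
grip_width: 0.0856
gripper_force: 0.0
```

```bash
cat >> h.py <<'E'
def ang(R):
    z=R[:,2]; return 'psi %.2f tau %.2f ydip %.2f'%(np.degrees(np.arctan2(z[1],z[0])),np.degrees(np.arccos(-z[2])),np.degrees(np.arcsin(R[2,1])))
E
python3 - <<'E'
from h import *
print(ctrl.read_state()['joint_pos'].round(3));p,R=cur();print(p,ang(R))
# via point then standoff
P1=pose([.43,0.0,.30],3,30,1);z=pose([0,0,0],16,36,1)[1][:,2];print(z)
g=np.array([.5305,.358,.156]);P2=pose(g+(.019-.12)*z,16,36,1)
print(*rows(p,R,*P1,9),sep='\n');print();print(*rows(*P1,*P2,12),sep='\n');print(P2[0])
E
```

```text
[ 0.771 -0.038 -0.305  2.232 -0.497  0.387  2.269]
[ 0.50803096 -0.21926612  0.14520943] psi -9.67 tau 35.64 ydip 0.18
[ 0.56501545  0.16201557 -0.80901699]
[[0.0004, 0.0226, -0.0213], [-0.0085, 0.007, -0.0135]]
[[0.0001, 0.0228, -0.021], [-0.0085, 0.007, -0.0135]]
[[-0.0001, 0.0231, -0.0207], [-0.0085, 0.007, -0.0135]]
[[-0.0004, 0.0234, -0.0204], [-0.0085, 0.007, -0.0135]]
[[-0.0007, 0.0236, -0.0201], [-0.0085, 0.007, -0.0135]]
[[-0.001, 0.0239, -0.0198], [-0.0085, 0.007, -0.0135]]
[[-0.0013, 0.0241, -0.0195], [-0.0085, 0.007, -0.0135]]
[[-0.0016, 0.0244, -0.0192], [-0.0085, 0.007, -0.0135]]
[[-0.0019, 0.0246, -0.0189], [-0.0085, 0.007, -0.0135]]

[[-0.0018, 0.0282, 0.007], [-0.0066, -0.0055, -0.0101]]
[[-0.0022, 0.0281, 0.0074], [-0.0066, -0.0055, -0.0101]]
[[-0.0026, 0.028, 0.0077], [-0.0066, -0.0055, -0.0101]]
[[-0.003, 0.0279, 0.008], [-0.0066, -0.0055, -0.0101]]
[[-0.0033, 0.0278, 0.0083], [-0.0066, -0.0055, -0.0101]]
[[-0.0037, 0.0276, 0.0086], [-0.0066, -0.0055, -0.0101]]
[[-0.0041, 0.0275, 0.0089], [-0.0066, -0.0055, -0.0101]]
[[-0.0044, 0.0273, 0.0092], [-0.0066, -0.0055, -0.0101]]
[[-0.0048, 0.0271, 0.0096], [-0.0066, -0.0055, -0.0101]]
[[-0.0051, 0.027, 0.0099], [-0.0066, -0.0055, -0.0101]]
[[-0.0055, 0.0268, 0.0102], [-0.0066, -0.0055, -0.0101]]
[[-0.0058, 0.0266, 0.0105], [-0.0066, -0.0055, -0.0101]]
[0.47343344 0.34163643 0.23771072]
```

```bash
python3 - <<'E'
from h import *
p,R=cur()
P1=pose([.49,0.0,.29],3,34,1);z=pose([0,0,0],16,36,1)[1][:,2]
g=np.array([.5305,.358,.156]);P2=pose(g+(.019-.12)*z,16,36,1)
print(*rows(p,R,*P1,9),sep='\n');print();print(*rows(*P1,*P2,11),sep='\n')
E
```

```text
[[-0.0043, 0.0237, -0.0166], [-0.0089, 0.002, -0.0132]]
[[-0.0048, 0.0238, -0.0163], [-0.0089, 0.002, -0.0132]]
[[-0.0052, 0.024, -0.016], [-0.0089, 0.002, -0.0132]]
[[-0.0056, 0.0241, -0.0157], [-0.0089, 0.002, -0.0132]]
[[-0.0061, 0.0242, -0.0153], [-0.0089, 0.002, -0.0132]]
[[-0.0066, 0.0242, -0.015], [-0.0089, 0.002, -0.0132]]
[[-0.007, 0.0243, -0.0147], [-0.0089, 0.002, -0.0132]]
[[-0.0075, 0.0244, -0.0144], [-0.0089, 0.002, -0.0132]]
[[-0.0079, 0.0244, -0.0141], [-0.0089, 0.002, -0.0132]]

[[0.0026, 0.0311, 0.004], [-0.0075, -0.002, -0.0108]]
[[0.002, 0.0311, 0.0044], [-0.0075, -0.002, -0.0108]]
[[0.0015, 0.0311, 0.0047], [-0.0075, -0.002, -0.0108]]
[[0.001, 0.031, 0.0051], [-0.0075, -0.002, -0.0108]]
[[0.0005, 0.031, 0.0055], [-0.0075, -0.002, -0.0108]]
[[0.0, 0.0309, 0.0058], [-0.0075, -0.002, -0.0108]]
[[-0.0005, 0.0308, 0.0062], [-0.0075, -0.002, -0.0108]]
[[-0.001, 0.0307, 0.0066], [-0.0075, -0.002, -0.0108]]
[[-0.0015, 0.0306, 0.0069], [-0.0075, -0.002, -0.0108]]
[[-0.002, 0.0305, 0.0073], [-0.0075, -0.002, -0.0108]]
[[-0.0025, 0.0304, 0.0077], [-0.0075, -0.002, -0.0108]]
```

play_rows(
  commands=[
    [[-0.004, 0.024, -0.0165], [-0.009, 0.002, -0.013]],
    [[-0.005, 0.024, -0.0165], [-0.009, 0.002, -0.013]],
    [[-0.005, 0.024, -0.016], [-0.009, 0.002, -0.013]],
    [[-0.0055, 0.024, -0.0155], [-0.009, 0.002, -0.013]],
    [[-0.006, 0.024, -0.0155], [-0.009, 0.002, -0.013]],
    [[-0.0065, 0.024, -0.015], [-0.009, 0.002, -0.013]],
    [[-0.007, 0.0245, -0.0145], [-0.009, 0.002, -0.013]],
    [[-0.0075, 0.0245, -0.0145], [-0.009, 0.002, -0.013]],
    [[-0.008, 0.0245, -0.014], [-0.009, 0.002, -0.013]],
  ],
)

```text
clock: 4.2
ee_pos: [0.5268, -0.0157, 0.2776]
tool_rot: [0.286, -0.02, 0.958, 0.007]
contact_force: [-0.5, -1.0, 0.0]
grip_width: 0.0853
gripper_force: 0.0
```

play_rows(
  commands=[
    [[0.0025, 0.031, 0.004], [-0.0075, -0.002, -0.011]],
    [[0.002, 0.031, 0.0045], [-0.0075, -0.002, -0.011]],
    [[0.0015, 0.031, 0.0045], [-0.0075, -0.002, -0.011]],
    [[0.001, 0.031, 0.005], [-0.0075, -0.002, -0.011]],
    [[0.0005, 0.031, 0.0055], [-0.0075, -0.002, -0.011]],
    [[0, 0.031, 0.006], [-0.0075, -0.002, -0.011]],
    [[-0.0005, 0.031, 0.006], [-0.0075, -0.002, -0.011]],
    [[-0.001, 0.0305, 0.0065], [-0.0075, -0.002, -0.011]],
    [[-0.0015, 0.0305, 0.007], [-0.0075, -0.002, -0.011]],
    [[-0.002, 0.0305, 0.0075], [-0.0075, -0.002, -0.011]],
    [[-0.0025, 0.0305, 0.0075], [-0.0075, -0.002, -0.01]],
    [[0, 0, 0], [0, 0, 0]],
  ],
)

```text
clock: 5.4
ee_pos: [0.5124, 0.3294, 0.2257]
tool_rot: [0.301, -0.13, 0.944, 0.045]
contact_force: [0.5, 0.2, -0.7]
grip_width: 0.0855
gripper_force: 0.0
```

```bash
python3 - <<'E'
from h import *
c=snap('wrist','w2');s=c['state'];print(s['clock'],s['joint_pos'].round(3));p,R=cur();print(p,ang(R))
cv2.imwrite('pics/w2b.png',cv2.resize(c['color'][:,:,::-1],(800,600),interpolation=cv2.INTER_CUBIC))
print(proj(c,[[.5305,.358,.172],[.5305,.358,.126],[.59,.353,.125]])/.7)
E
```

```text
5.4 [ 0.064  0.018 -0.849  1.981  0.496  0.651  0.742]
[0.51280572 0.32721751 0.22529387] psi 16.12 tau 35.32 ydip 0.28
[[450.03525215 298.49935651]
 [442.98352929 222.16679663]
 [397.88432927 295.83337122]]
```

View pics/w2b.png

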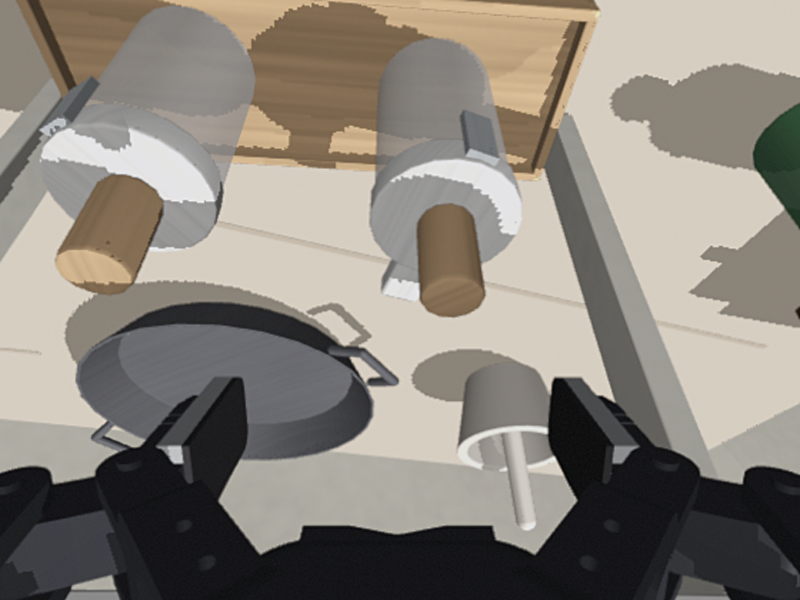

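Wrist view: the spouted canister's knob top is at (453,296), its white spout behind the knob with its outer edge from (382,293) to (418,300). The plain canister is on the left. The tool is nearer than planned, so I'll recompute from here.

```bash
python3 - <<'E'
from h import *
c=load('w2');k=at_z(c,453*.7-.15,296*.7-.15,.172);l=at_z(c,382*.7-.15,293*.7-.15,.125);r=at_z(c,418*.7-.15,300*.7-.15,.125);print('knob',k,'tip',l,r,(l+r)/2,np.linalg.norm(l-r))
t=(l+r)/2;print(np.degrees(np.arctan2(*(t-k)[[1,0]])),np.hypot(*(t-k)[:2]))
e=r-l;print('edge normal',np.degrees(np.arctan2(e[1],e[0]))+90)
p,R=cur();z=pose([0,0,0],16,36,1)[1][:,2]
g=np.array([k[0],k[1],.156]);T=g+.019*z
print('off-axis now (tool)',R.T@(T-p))
for b in (.06,0.): print(T-b*z)
A=pose(T-.07*z,16,36,1);print(*rows(p,R,*A,4),sep='\n')
E
```

```text
knob [0.52853289 0.35846259 0.172     ] tip [0.58980322 0.34369716 0.125     ] [0.5904059  0.36475127 0.125     ] [0.59010456 0.35422422 0.125     ] 0.0210627261785606
-3.937821239778574 0.06171737254568803
edge normal 178.36032903003644
off-axis now (tool) [0.02063844 0.02545769 0.08928892]
[0.50536726 0.35181995 0.1891697 ]
[0.53926818 0.36154088 0.14062868]
[[0.0054, 0.0064, 0.0048], [0.0002, -0.0019, -0.0011]]
[[0.0054, 0.0064, 0.0048], [0.0002, -0.0019, -0.0011]]
[[0.0054, 0.0064, 0.0048], [0.0002, -0.0019, -0.0011]]
[[0.0054, 0.0064, 0.0048], [0.0002, -0.0019, -0.0011]]
```

play_rows(
  commands=[
    [[0.0055, 0.0065, 0.005], [0, -0.002, -0.001]],
    [[0.0055, 0.0065, 0.005], [0, -0.002, -0.001]],
    [[0.0055, 0.0065, 0.005], [0, -0.002, -0.001]],
    [[0.0055, 0.0065, 0.005], [0, -0.002, -0.001]],
    [[0, 0, 0], [0, 0, 0]],
    [[0, 0, 0], [0, 0, 0]],
    [[0, 0, 0], [0, 0, 0]],
  ],
)

```text
clock: 6.15
ee_pos: [0.5001, 0.3487, 0.1961]
tool_rot: [0.306, -0.132, 0.942, 0.043]
contact_force: [-0.7, -0.4, 0.1]
grip_width: 0.0856
gripper_force: 0.0
```

```bash
python3 - <<'E'
from h import *
p,R=cur();z=pose([0,0,0],16,36,1)[1][:,2];k=np.array([.5293,.3585,.156])
T=k+.019*z;print(p,ang(R),'to go',(R.T@(T-p)).round(4),'rot',(Ro.from_matrix(R.T@pose(T,16,36,1)[1]).as_rotvec()/1.5708).round(4))
E
```

```text
[0.50009032 0.34871834 0.19605433] psi 16.02 tau 36.03 ydip 0.04 to go [-0.0013  0.0013  0.0695] rot [ 0.0001  0.0003 -0.0007]
```

play_rows(
  commands=[
    [[-0.0003, 0.0003, 0.014], [0, 0, 0]],
    [[-0.0003, 0.0003, 0.014], [0, 0, 0]],
    [[-0.0003, 0.0003, 0.014], [0, 0, 0]],
    [[-0.0003, 0.0003, 0.014], [0, 0, 0]],
    [[0, 0, 0.0135], [0, 0, 0]],
    [[0, 0, 0], [0, 0, 0]],
    [[0, 0, 0], [0, 0, 0]],
    [[0, 0, 0], [0, 0, 0]],
  ],
)

```text
clock: 6.95
ee_pos: [0.5389, 0.3627, 0.1406]
tool_rot: [0.306, -0.133, 0.942, 0.044]
contact_force: [0.2, -0.9, -0.6]
grip_width: 0.0856
gripper_force: 0.0
```

play_rows(
  commands=[
    [[0, 0, 0], [0, 0, 0]],
    [[0, 0, 0], [0, 0, 0]],
    [[0, 0, 0], [0, 0, 0]],
    [[0, 0, 0], [0, 0, 0]],
    [[0, 0, 0], [0, 0, 0]],
    [[0, 0, 0], [0, 0, 0]],
    [[0, 0, 0], [0, 0, 0]],
    [[0, 0, 0], [0, 0, 0]],
    [[0, 0, 0], [0, 0, 0]],
    [[0, 0, 0], [0, 0, 0]],
  ],
  grip=-1,
  force=70,
)

```text
clock: 7.95
ee_pos: [0.5391, 0.3625, 0.1398]
tool_rot: [0.306, -0.133, 0.942, 0.044]
contact_force: [-0.8, -1.7, 5.5]
grip_width: 0.0262
gripper_force: 68.5
```

```bash
python3 - <<'E'
from h import *
p,R=cur();print(p,ang(R),ctrl.read_state()['contact_force'],ctrl.read_state()['grip_width'])
print('up 1 in tool',R.T@[0,0,1.],'back along -rack x',R.T@[-.988,-.155,0])
E
```

```text
[0.5391241  0.36246798 0.13982971] psi 16.15 tau 35.99 ydip 0.05 [-0.75143615 -1.69741046  5.521637  ] 0.02623715176887399
up 1 in tool [-0.58759616  0.00081282 -0.80915393] back along -rack x [ 0.80294936  0.12487224 -0.58296505]
```

play_rows(
  commands=[
    [[-0.0012, 0, -0.0016], [0, 0, 0]],
    [[-0.0024, 0, -0.0032], [0, 0, 0]],
    [[-0.0024, 0, -0.0032], [0, 0, 0]],
    [[-0.0024, 0, -0.0032], [0, 0, 0]],
    [[-0.0024, 0, -0.0032], [0, 0, 0]],
    [[-0.0024, 0, -0.0032], [0, 0, 0]],
    [[-0.0024, 0, -0.0032], [0, 0, 0]],
    [[0, 0, 0], [0, 0, 0]],
    [[0, 0, 0], [0, 0, 0]],
  ],
)

```text
clock: 8.85
ee_pos: [0.5393, 0.3626, 0.1656]
tool_rot: [0.306, -0.133, 0.942, 0.044]
contact_force: [-0.2, -0.5, -3.0]
grip_width: 0.0265
gripper_force: 68.8
```

play_rows(
  commands=[
    [[0.004, 0.0006, -0.003], [0, 0, 0]],
    [[0.008, 0.0012, -0.006], [0, 0, 0]],
    [[0.012, 0.0019, -0.0088], [0, 0, 0]],
    [[0.012, 0.0019, -0.0088], [0, 0, 0]],
    [[0.012, 0.0019, -0.0088], [0, 0, 0]],
    [[0.012, 0.0019, -0.0088], [0, 0, 0]],
    [[0.012, 0.0019, -0.0088], [0, 0, 0]],
    [[0.012, 0.0019, -0.0088], [0, 0, 0]],
    [[0.008, 0.0012, -0.006], [0, 0, 0]],
    [[0.004, 0.0006, -0.003], [0, 0, 0]],
    [[0, 0, 0], [0, 0, 0]],
    [[0, 0, 0], [0, 0, 0]],
  ],
)

```text
clock: 10.05
ee_pos: [0.4209, 0.344, 0.1667]
tool_rot: [0.306, -0.133, 0.942, 0.044]
contact_force: [0.5, -0.0, -3.3]
grip_width: 0.0266
gripper_force: 69.0
```

```bash
python3 - <<'E'
from h import *
p,R=cur();s=ctrl.read_state();print(p,ang(R),s['joint_pos'].round(3),s['grip_width'])
c=snap('side','d1');d=snap('scene','s1')
A=c['color'][85:235,230:350];B=d['color'][150:300,300:420]
cv2.imwrite('pics/v1.png',cv2.resize(np.hstack([A,np.clip(B*1.5,0,255).astype(np.uint8)])[:,:,::-1],(768,480),interpolation=cv2.INTER_CUBIC))
E
```

```text
[0.42087291 0.34398417 0.16672975] psi 16.18 tau 35.99 ydip 0.06 [-0.054 -0.053 -0.91   2.177  0.647  0.591  0.406] 0.026572422747288445
```

View pics/v1.png

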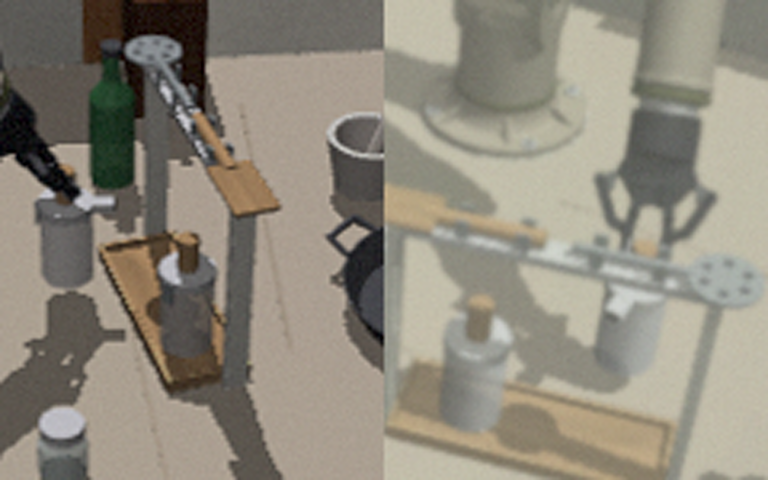

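Canister held upright (v1: at (65,230) side, (630,325) scene), spout intact and clear of the rack. The next step is to swing it around in front of the plain canister.

```bash
python3 - <<'E'
from h import *
p,R=cur(); A=pose([.445,.22,.20],-11,36,1);B=pose([.54,0,.20],-11,36,1);C=pose([.51,-.221,.20],-11,36,1)
print(*rows(p,R,*A,11),sep='\n');print(rows(*A,*B,11)[0],rows(*B,*C,11)[0])
E
```

```text
[[-0.001, -0.0114, -0.0031], [0.0161, -0.0001, 0.0221]]
[[-0.0014, -0.0115, -0.0028], [0.0161, -0.0001, 0.0221]]
[[-0.0018, -0.0115, -0.0025], [0.0161, -0.0001, 0.0221]]
[[-0.0022, -0.0115, -0.0022], [0.0161, -0.0001, 0.0221]]
[[-0.0026, -0.0114, -0.0019], [0.0161, -0.0001, 0.0221]]
[[-0.003, -0.0114, -0.0016], [0.0161, -0.0001, 0.0221]]
[[-0.0034, -0.0113, -0.0013], [0.0161, -0.0001, 0.0221]]
[[-0.0037, -0.0112, -0.0011], [0.0161, -0.0001, 0.0221]]
[[-0.0041, -0.0111, -0.0008], [0.0161, -0.0001, 0.0221]]
[[-0.0045, -0.011, -0.0005], [0.0161, -0.0001, 0.0221]]
[[-0.0049, -0.0108, -0.0002], [0.0161, -0.0001, 0.0221]]
[[-0.0099, -0.018, 0.0072], [0.0, 0.0, 0.0]] [[-0.0009, -0.0202, 0.0007], [0.0, 0.0, 0.0]]
```

play_rows(
  commands=[
    [[-0.001, -0.0115, -0.003], [0.016, 0, 0.022]],
    [[-0.0014, -0.0115, -0.003], [0.016, 0, 0.022]],
    [[-0.0018, -0.0115, -0.0025], [0.016, 0, 0.022]],
    [[-0.0022, -0.0115, -0.002], [0.016, 0, 0.022]],
    [[-0.0026, -0.0115, -0.002], [0.016, 0, 0.022]],
    [[-0.003, -0.0115, -0.0016], [0.016, 0, 0.022]],
    [[-0.0034, -0.0115, -0.0013], [0.016, 0, 0.022]],
    [[-0.0037, -0.011, -0.001], [0.016, 0, 0.022]],
    [[-0.004, -0.011, -0.001], [0.016, 0, 0.022]],
    [[-0.0045, -0.011, -0.0005], [0.016, 0, 0.022]],
    [[-0.005, -0.011, 0], [0.016, 0, 0.022]],
    [[0, 0, 0], [0, 0, 0]],
  ],
)

```text
clock: 11.35
ee_pos: [0.4455, 0.2184, 0.2004]
tool_rot: [0.307, 0.092, 0.947, -0.03]
contact_force: [0.1, 0.1, -2.9]
grip_width: 0.0263
gripper_force: 69.1
```

```bash
python3 - <<'E'
from h import *
p,R=cur();s=ctrl.read_state();print(p,ang(R),s['joint_pos'].round(3),s['grip_width'],s['contact_force'])
E
```

```text
[0.44550903 0.21841554 0.20035626] psi -11.01 tau 35.95 ydip 0.02 [ 0.033 -0.145 -0.862  2.149  0.583  0.832  0.192] 0.026336226296989167 [ 0.10628636  0.06003666 -2.91116237]
```

play_rows(
  commands=[
    [[-0.005, -0.009, 0.0036], [0, 0, 0]],
    [[-0.0099, -0.018, 0.0072], [0, 0, 0]],
    [[-0.0099, -0.018, 0.0072], [0, 0, 0]],
    [[-0.0099, -0.018, 0.0072], [0, 0, 0]],
    [[-0.0099, -0.018, 0.0072], [0, 0, 0]],
    [[-0.0099, -0.018, 0.0072], [0, 0, 0]],
    [[-0.0099, -0.018, 0.0072], [0, 0, 0]],
    [[-0.0099, -0.018, 0.0072], [0, 0, 0]],
    [[-0.0099, -0.018, 0.0072], [0, 0, 0]],
    [[-0.0099, -0.018, 0.0072], [0, 0, 0]],
    [[-0.0099, -0.018, 0.0072], [0, 0, 0]],
    [[-0.005, -0.018, 0.004], [0, 0, 0]],
  ],
)

```text
clock: 12.55
ee_pos: [0.5391, -0.0099, 0.1992]
tool_rot: [0.307, 0.09, 0.947, -0.029]
contact_force: [0.1, 0.4, -2.7]
grip_width: 0.0262
gripper_force: 69.2
```

play_rows(
  commands=[
    [[-0.0009, -0.02, 0.0007], [0, 0, 0]],
    [[-0.0009, -0.02, 0.0007], [0, 0, 0]],
    [[-0.0009, -0.02, 0.0007], [0, 0, 0]],
    [[-0.0009, -0.02, 0.0007], [0, 0, 0]],
    [[-0.0009, -0.02, 0.0007], [0, 0, 0]],
    [[-0.0009, -0.02, 0.0007], [0, 0, 0]],
    [[-0.0009, -0.02, 0.0007], [0, 0, 0]],
    [[-0.0009, -0.02, 0.0007], [0, 0, 0]],
    [[-0.0009, -0.02, 0.0007], [0, 0, 0]],
    [[-0.0009, -0.012, 0.0007], [0, 0, 0]],
    [[0, 0, 0], [0, 0, 0]],
    [[0, 0, 0], [0, 0, 0]],
  ],
)

```text
clock: 13.75
ee_pos: [0.5136, -0.1993, 0.1986]
tool_rot: [0.307, 0.09, 0.947, -0.029]
contact_force: [0.3, 0.2, -3.3]
grip_width: 0.0265
gripper_force: 69.1
```

```bash
python3 - <<'E'
from h import *
p,R=cur();s=ctrl.read_state();print(p,ang(R),s['joint_pos'].round(3),s['grip_width'],s['contact_force'])
T=pose([.51,-.221,.165],-11,36,1);print((R.T@(T[0]-p)).round(4),(Ro.from_matrix(R.T@T[1]).as_rotvec()/1.5708).round(4))
E
```

```text
[ 0.5136308  -0.19925546  0.19855183] psi -10.79 tau 35.88 ydip 0.02 [ 0.097 -0.163  0.267  2.204 -0.142  0.482  1.861] 0.02652231232650857 [ 0.3221718   0.20410299 -3.3363397 ]
[ 0.0192 -0.022   0.0275] [ 0.0014 -0.0014  0.0016]
```

Go to 21 mm above the set-down height, then check position and spout from the side and scene cameras.

play_rows(
  commands=[
    [[0.002, -0.004, 0.003], [0, 0, 0]],
    [[0.004, -0.006, 0.006], [0, 0, 0.001]],
    [[0.006, -0.006, 0.008], [0.001, -0.001, 0.001]],
    [[0.005, -0.004, 0.007], [0, 0, 0]],
    [[0.002, -0.002, 0.0035], [0, 0, 0]],
    [[0, 0, 0], [0, 0, 0]],
    [[0, 0, 0], [0, 0, 0]],
    [[0, 0, 0], [0, 0, 0]],
  ],
)

```text
clock: 14.55
ee_pos: [0.5108, -0.2212, 0.1661]
tool_rot: [0.308, 0.091, 0.946, -0.029]
contact_force: [-0.4, -0.3, -2.9]
grip_width: 0.026
gripper_force: 69.3
```

```bash
python3 - <<'E'
from h import *
p,R=cur();s=ctrl.read_state();print(p,ang(R),s['grip_width'])
c=snap('side','d2');d=snap('scene','s2')
a=np.radians(-10.9)
ax=p[:2]-.0105*np.array([np.cos(a),np.sin(a)]);b=p[2]-.1298;print('axis est',ax,'bottom',b)
e=np.radians(-30.7);tip=ax+.062*np.array([np.cos(e),np.sin(e)])
for q in(c,d): print(proj(q,[[*ax,b],[*ax,b+.116],[*tip,b+.115]]).round(1))
A=c['color'][205:315,245:345];B=d['color'][155:265,190:290]
cv2.imwrite('pics/v2.png',cv2.resize(np.hstack([A,np.clip(B*1.5,0,255).astype(np.uint8)])[:,:,::-1],(800,440),interpolation=cv2.INTER_CUBIC))
E
```

```text
[ 0.51078178 -0.22117487  0.16612199] psi -10.93 tau 36.07 ydip 0.04 0.025968270909586904
axis est [ 0.50047122 -0.21918936] bottom 0.03632199180037904
[[289.4 267.4]
 [290.3 243.2]
 [308.  249.1]]
[[232.7 221.9]
 [231.  198.4]
 [215.7 203.4]]
```

View pics/v2.png

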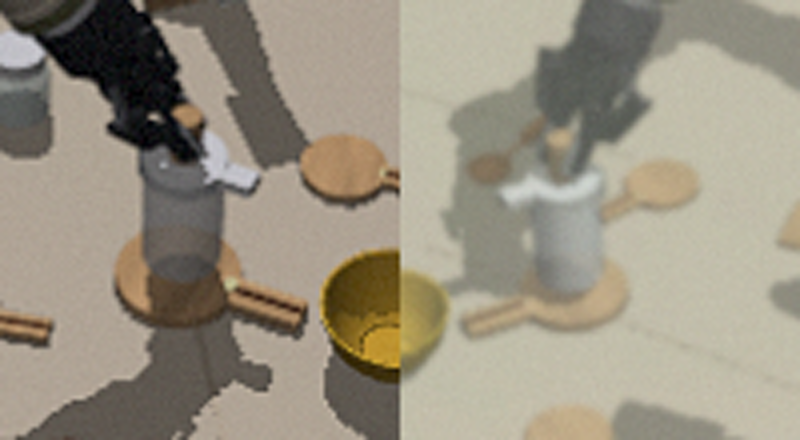

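v2: canister upright over the disc at side (183,225) and scene (570,235). Spout ends at (256,178) and (505,197), against predicted (252,176) and (503,194), parallel to the tongue. Lowering now.

play_rows(
  commands=[
    [[0.001, 0, 0.0022], [0, 0, 0]],
    [[0.0018, 0, 0.0026], [0, 0, 0]],
    [[0.0018, 0, 0.0028], [0, 0, 0]],
    [[0.0018, 0, 0.0028], [0, 0, 0]],
    [[0.0018, 0, 0.0028], [0, 0, 0]],
    [[0.0018, 0, 0.0024], [0, 0, 0]],
    [[0.0006, 0, 0.0008], [0, 0, 0]],
    [[0, 0, 0], [0, 0, 0]],
    [[0, 0, 0], [0, 0, 0]],
    [[0, 0, 0], [0, 0, 0]],
  ],
)

```text
clock: 15.65
ee_pos: [0.5116, -0.2217, 0.1463]
tool_rot: [0.308, 0.091, 0.947, -0.029]
contact_force: [0.1, 1.1, -3.1]
grip_width: 0.0263
gripper_force: 69.3
```

play_rows(
  commands=[
    [[0.0015, 0, -0.0011], [0, 0, 0]],
    [[0.0006, 0, 0.0008], [0, 0, 0]],
    [[0.0006, 0, 0.0008], [0, 0, 0]],
    [[0, 0, 0], [0, 0, 0]],
    [[0, 0, 0], [0, 0, 0]],
    [[0, 0, 0], [0, 0, 0]],
  ],
)

```text
clock: 16.25
ee_pos: [0.5096, -0.2213, 0.1441]
tool_rot: [0.308, 0.091, 0.947, -0.029]
contact_force: [-0.1, 0.2, -4.4]
grip_width: 0.0261
gripper_force: 69.3
```

play_rows(
  commands=[
    [[0.0005, 0, 0.0007], [0, 0, 0]],
    [[0, 0, 0], [0, 0, 0]],
    [[0, 0, 0], [0, 0, 0]],
    [[0, 0, 0], [0, 0, 0]],
  ],
)

```text
clock: 16.65
ee_pos: [0.51, -0.2215, 0.1438]
tool_rot: [0.308, 0.092, 0.946, -0.029]
contact_force: [-1.0, 0.2, 1.9]
grip_width: 0.0262
gripper_force: 69.7
```

play_rows(
  commands=[
    [[0, 0, 0], [0, 0, 0]],
    [[0, 0, 0], [0, 0, 0]],
    [[0, 0, 0], [0, 0, 0]],
    [[0, 0, 0], [0, 0, 0]],
    [[0, 0, 0], [0, 0, 0]],
    [[0, 0, 0], [0, 0, 0]],
    [[0, 0, 0], [0, 0, 0]],
    [[0, 0, 0], [0, 0, 0]],
  ],
  grip=1,
)

```text
clock: 17.45
ee_pos: [0.5096, -0.2212, 0.1432]
tool_rot: [0.308, 0.091, 0.947, -0.029]
contact_force: [0.1, 0.3, -0.2]
grip_width: 0.0852
gripper_force: 0.0
```

play_rows(
  commands=[
    [[0, 0, -0.006], [0, 0, 0]],
    [[0, 0, -0.012], [0, 0, 0]],
    [[0, 0, -0.015], [0, 0, 0]],
    [[0, 0, -0.015], [0, 0, 0]],
    [[0, 0, -0.015], [0, 0, 0]],
    [[0, 0, -0.015], [0, 0, 0]],
    [[0, 0, -0.006], [0, 0, 0]],
    [[0, 0, 0], [0, 0, 0]],
    [[0, 0, 0], [0, 0, 0]],
    [[0, 0, 0], [0, 0, 0]],
  ],
)

```text
clock: 18.45
ee_pos: [0.4621, -0.2121, 0.2096]
tool_rot: [0.308, 0.092, 0.947, -0.029]
contact_force: [-0.7, 0.4, 0.3]
grip_width: 0.0855
gripper_force: 0.0
```

```bash
python3 - <<'E'
from h import *
p,R=cur();s=ctrl.read_state();print(p,ang(R),s['grip_width'],s['joint_pos'].round(2))
c=snap('side','d3');w=snap('wrist','w3')
A=cv2.resize(c['color'][205:315,245:345],(400,440),interpolation=cv2.INTER_CUBIC)
B=cv2.resize(w['color'],(400,300));A=np.vstack([A,np.zeros((160,400,3),np.uint8)]);
cv2.imwrite('pics/w3b.png',cv2.resize(w['color'][:,:,::-1],(800,600),interpolation=cv2.INTER_CUBIC));cv2.imwrite('pics/d3b.png',A[:440,:,::-1])
ax=np.array([.4995,-.219]);e=np.radians(-30.7);tip=ax+.062*np.array([np.cos(e),np.sin(e)])
print(proj(w,[[*ax,.176],[*ax,.130],[*tip,.129],[*ax,.014]])/.7)
E
```

```text
[ 0.46209584 -0.21213167  0.20958641] psi -10.94 tau 36.03 ydip 0.07 0.08548870016171614 [ 0.47 -0.25  0.02  2.25 -0.32  0.56  2.09]
[[394.60115255 355.62309222]
 [394.75440983 270.6208846 ]
 [357.28108382 338.85381322]
 [395.00920921 126.25968652]]
```

View pics/w3b.png

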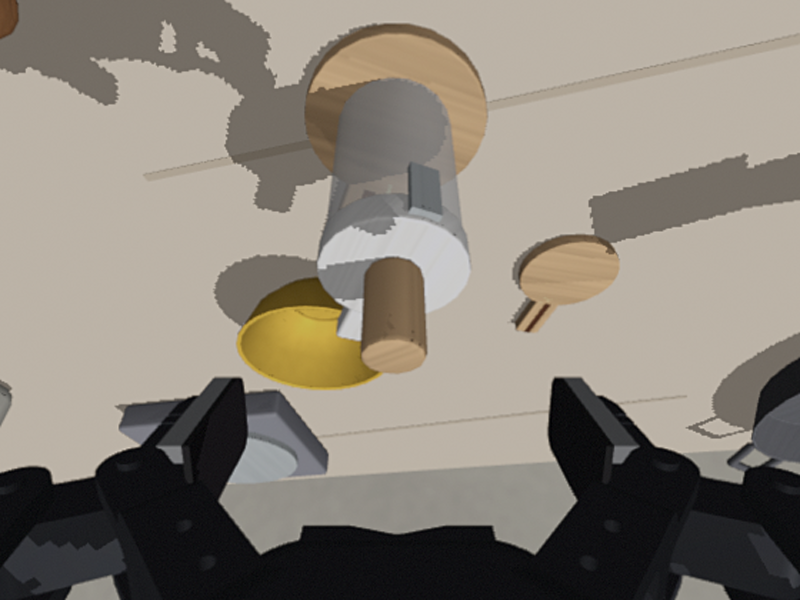

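View pics/d3b.png

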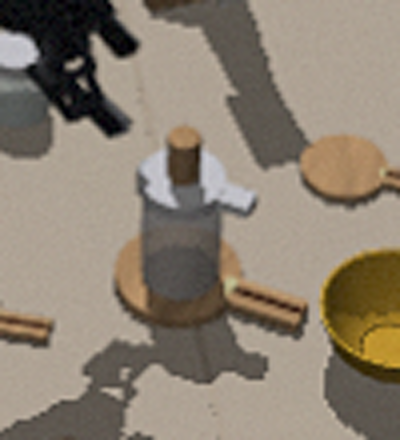

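Released. w3: knob top at (394,354) against predicted (394.6,355.6), disc spans columns 305–487, spout corner at (337,335). The side view shows it upright, centred, with the spout parallel to the tongue. One numeric check before handing in.

```bash
python3 - <<'E'
from h import *
w=load('w3');c=load('d3');ax=np.array([.4995,-.219])
for dg in(-34,-30.7,-27):
    e=np.radians(dg);u=np.array([np.cos(e),np.sin(e)]);n=np.array([-u[1],u[0]])
    print(dg,[(proj(w,[[*(ax+.062*u+s*.011*n),.129]])/.7)[0].round(1) for s in(1,-1)],(proj(c,[[*(ax+.062*u+s*.011*n),.129] for s in(1,-1)])-[245,205])*4)
th=np.linspace(0,6.28,200);q=proj(w,np.c_[ax[0]+.055*np.cos(th),ax[1]+.055*np.sin(th),.014+0*th])/.7
print(q.min(0),q.max(0))
print('knob',at_z(w,394*.7-.15,354*.7-.15,.176))
E
```

```text
-34 [array([369.8, 341.8]), array([332. , 333.2])] [[253.47841551 189.85815621]
 [242.01194678 207.29912378]]
-30.7 [array([376.2, 342.5]), array([338. , 335.1])] [[254.48918449 186.7686102 ]
 [244.49129065 204.65656588]]
-27 [array([383.4, 343.1]), array([344.8, 337. ])] [[255.32002291 183.26206211]
 [247.00142196 201.57620948]]
[302.95011085  31.8444122 ] [486.95255548 196.95930021]
knob [ 0.49806038 -0.21905328  0.176     ]
```

```bash
python3 -c "
from plant import ctrl
print(ctrl.hand_in())"
```

```text
the job is handed in; nothing more can be done
None
```

The spouted canister stands upright and released on the largest drip board, within about 3 mm of its middle by the cameras, with the spout within about 1° of the tongue towards the bowl. Nothing else was touched, and the job was handed in at about 19 s; no verdict was returned.

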